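Show the cut strip to the inspection camera

ROBOT

A 6-joint arm with a two-finger parallel gripper is mounted at the origin on the work surface; the furniture and walls round the work are solid. World frame = base frame: x ahead of the robot, y to its left, z up, the work surface at z = 0. Lengths are in m, angles in rad, forces in N, time in s.
With the tool pointing down it reaches from about 0.35 to 0.775 m from the base axis. Payload 5.5 kg.
Tool frame: the origin (TCP) lies at the very end of the fingers, on their centre line; the grasp point (between the pads) lies 19 mm behind it; z points along the fingers, y is the line along which they close (so a half turn about z gives the same grasp; the last joint's range is limited). The gripper opens to 85 mm and grips with 20 to 120 N. Pads are 22 mm wide; open, the fingers measure 114 mm over their backs; the gripper's body (76 mm by 85 mm) begins 54 mm behind the grasp point. The pads swing forward as they close: fully open they stand 13 mm farther back than shut.
Start: joints at [1.081, 0.313, 0.046, 1.304, 0, 1.431], TCP at [0.197, 0.54, 0.231] pointing down, gripper open.
Joint ranges: [-2.76, 2.76], [-0.86, 1.69], [-1.03, 1.26], [-2.2, 2.34], [-1.47, 1.5], [-3.14, 3.14]. Speed limits (rad/s): [2.57, 2.57, 3.14, 3.14, 3.14, 3.14].

INTERFACE

Orientations are given as a unit quaternion [w, x, y, z].
In Python, from workcell import get_state, read_camera, hand_in gives the robot as it stands.
- The arm moves only by the tool send_rows, never from a script. Its argument "increments" is a list of rows, each an object of numbers: "dx", "dy", "dz": the shift along the world's x, y, z in units of 25 mm (1.0 is 25 mm); "roll": the turn about the world's z in units of 8 degrees (1.0 is 8 degrees); "claw": the opening, from -1 (shut) to 1 (fully open). In form: [{"dx": .., "dy": .., "dz": .., "roll": .., "claw": ..}, ...]. A call has exactly 5 rows; each row is the pose to reach, as a shift and turn from the pose commanded when the call began; what a row does not reach only later rows make up. A row lasts 1/8 s, in which the tool goes at most 62.5 mm and 10.7 degrees, less where a joint would pass 70% of its speed; a pose out of reach is approached as far as the arm can. A call with a gripper value outside its range is refused whole. The fingers move at their own pace and stop on an object; "grip_force" is the grip in N (left out, the last holds). Time passes only in rows, so rows that repeat a pose let the fingers close, or fill a call up. It gives the time, the measured TCP pose, the force, the opening and the grip force at its end, in the units of the state.
- get_state(): the state, without advancing time (a new reading comes with each control period).
- read_camera(name): name is "scene" or "top" or "wrist"; returns a dict with "image" (400x640x3 uint8, blue, green, red), "fx", "fy", "cx", "cy" (pixels), "dist_coeffs" ([k1, k2, p1, p2, k3] as OpenCV has them; the pictures are not rectified), "world_to_cam" (4x4, takes a point from world to camera coordinates). Camera axes: x right, y up, looking along -z (the intrinsics and any distortion apply to the point x, -y, -z); pixel columns grow to the right and rows downward; lengths in m; the calibration is good to about 2 mm. A picture is of the moment at which its call begins. There is no depth.
- hand_in(): hands the job in; it is judged then, once.
The state is a dict: "clock": time; "joint_pos": joint angles; "qvel": joint speeds; "tau": joint torques, N m; "tcp_pos": TCP position; "orientation": TCP orientation; "wrist_force": force on the tool from outside, world axes, zero at the start; "ft_torque": the same for the moment, N m; "finger_gap": finger opening in m; "grip_force": force on a finger pad.
Only numpy, scipy, OpenCV 4.12 (cv2) and the standard library are available. Lean on these libraries where they do the work, as an engineer would, in place of code of your own. Each camera call takes 0.05 s, during which the arm holds its last target. There are 200 camera calls.

TASK

The open lid of the wooden case stands in the inspection camera's picture, so first lower it gently until it is fully closed. Then take the dark hardwood strip out of the parts tray and hold it up to the camera: level, broad face up, end-on and square to the lens, with the strip's middle on the lens axis 17 cm in front of the lens. Finish while still holding it there, still, in the gripper, and leave the other pieces and tools where they lie.

Things in the scene. Friction and masses are not known exactly. Their poses are not given: they have to be found in the camera images.
- case: medium-brown wooden case, fixed to the saw table, outside 130 (its x) x 160 (its y) x 50 mm high without the lid, walls and floor 7 mm, open on top, a pencil stub inside. Origin: centre of its underside, on the table. z up; the hinge runs along its y axis on the rim at its +x side, 65 mm from the middle. It stands so that its +x side points roughly to world -y (to the robot's right)
- case_lid (a joint): hinge angle of the case's lid (rad): 0 = closed flat on the rim, about 1.6 = standing straight up on the hinge side; stop at 1.9. The hinge is stiff (about 0.14 N m of friction, roughly 1.1 N at the free edge): the lid stays where it is left, does not fall, and is moved by pushing its outer face over towards the case and then down
- case_lid_hinge (a point): point on the hinge axis, middle of the lid's width, on the lid's inner face, 50.5 mm above the table
- case_lid_edge (a point): middle of the lid's free edge, on its outer face. The lid is a dark wooden panel 130 x 160 x 8 mm, this edge is 130 mm from the hinge; no knob, only a small flat brass plate here. When the lid is closed its outer face lies 58.5 mm above the table
- parts_tray: low plywood tray, fixed to the saw table, 155 (its x) x 250 (its y) mm, walls 14 mm high and 5 mm thick, floor 5 mm thick. Origin: centre of its underside, on the table. Three pieces of wood lie in it side by side, 76 mm apart along its y (which points roughly towards the robot), each with its length roughly along the tray's x; which piece lies in which place varies
- dark_strip: the part to show: dark brown hardwood strip, the narrowest and darkest of the three pieces in the tray, 30 (its x) x 110 (its y, length) x 19 mm (z), about 50 g. Origin: centre of its underside; its middle is 9.5 mm above that
- beech_block: beech offcut, plain rectangular, lighter than the strip, 45 x 90 (its y) x 19 mm, in the tray; leave it. Origin: centre of its underside
- wedge: pale tapered wedge, 40 x 130 (its y) x 45 mm, in the tray; leave it. Origin: centre of its underside
- inspection_camera: grey inspection camera on a steel post with a round foot of 90 mm, fixed at the back of the saw table, at the robot's right of the middle. It looks level along its own -x axis, roughly towards the robot. Origin: centre of the foot's underside; the post stands on it, the lens axis is 220 mm above the table, the lens front 55 mm from the post axis, the head 50 mm wide, top at 245 mm
- view_point (a point): the point where the strip's middle belongs: on the lens axis, 170 mm in front of the lens (225 mm in front of the post axis), 220 mm above the table, in free air. Its x axis is the lens axis (pointing back into the camera), z up
- tape_measure: yellow and black tape measure, 39 x 111 x 68 mm, on the right-hand table; leave it. Origin: centre of its underside
- bench_brush: bench brush with a wooden handle, 311 mm long, 57 mm high, lying across between the robot and the case; leave it. Origin: centre of its underside
Not all that is in view belongs to the job. Leave any orange look-alike of the inspection_camera alone.

How it is judged:
On the way, in this order (a step that is already met when the one before it is completed fails the run):
1. the case's lid is lowered closed, while the strip still lies in the tray (value of joint case_lid below 0.06 rad and height (world z) of dark_strip below 0.03 m), for 0.2 s.
2. the dark strip is lifted out of the tray in the gripper (contact force between the fingers and dark_strip above 1 N and height (world z) of dark_strip above 0.1 m), for 0.2 s.
At the end, for the whole second after the job is handed in: Lid closed (under 0.06 rad); strip held still in the fingers (over 1 N), clear of the camera, its middle within 30 mm of the view point along the lens axis and 22 mm sideways and in height, its length within 0.2 rad of the lens axis, its broad face level within 0.2 rad (value of joint case_lid below 0.06 rad and contact force between the fingers and dark_strip above 1 N and x of dark_strip in the frame of view_point between -0.03 and 0.03 m and y of dark_strip in the frame of view_point between -0.022 and 0.022 m and z of dark_strip in the frame of view_point between -0.0315 and 0.0125 m and angle between the y axis of dark_strip and the x axis of inspection_camera, either way round below 0.2 rad and angle between dark_strip's own z axis and vertical below 0.2 rad and linear speed of dark_strip below 0.03 m/s and contact force between dark_strip and inspection_camera below 0.1 N); the arm keeps its last pose, push and grip.
It fails at once if the lid is slammed (faster than 3 rad/s) (velocity of joint case_lid below -3 rad/s).
It fails at once if another piece in the tray is moved by more than 3 cm (distance of any of beech_block, wedge from where it was at the start of the episode above 0.03 m).
It fails at once if the brush or the tape measure is moved by more than 4 cm (distance of any of tape_measure, bench_brush from where it was at the start of the episode above 0.04 m).
It also fails if it takes over 48 s, if anything falls off the work surface, if the arm or the gripper's body presses on something with over 40 N, if the wrist force passes 120 N, or if a joint passes its speed limit or range.

## Working session

There is one attempt and no reset: what is moved stays moved. The work goes in short steps, Python scripts to look and compute and a tool call to move; the robot and the scene stay as the last step left them, time stands still between calls to the robot, and variables do not carry over. Pictures are saved under pics/ and viewed, at most 10 in all, crops included, and the job is handed in when it is done.

Besides the shell and the picture viewer there is one more tool, called after "Call:" by a JSON object that holds its "api" and its "payload". send_rows: Moves the arm, as the interface text tells. Its arguments: {"type":"object","properties":{"increments":{"type":"array","items":{"type":"object","properties":{"dx":{"type":"number"},"dy":{"type":"number"},"dz":{"type":"number"},"roll":{"type":"number"},"claw":{"type":"number"}}}},"grip_force":{"type":"number"}},"required":["increments"]}

```bash
mkdir -p pics
cat > h.py <<'E'
import numpy as np, cv2
from workcell import get_state, read_camera, hand_in
def ray(c,px):
    K=np.array([[c['fx'],0,c['cx']],[0,c['fy'],c['cy']],[0,0,1.]])
    u=cv2.undistortPoints(np.array(px,float).reshape(-1,1,2),K,np.array(c['dist_coeffs'],float)).reshape(-1,2)
    d=np.c_[u[:,0],-u[:,1],-np.ones(len(u))]
    M=np.linalg.inv(np.array(c['world_to_cam']))
    return M[:3,3],d@M[:3,:3].T
def onz(c,px,z):
    o,d=ray(c,px); return o+d*((z-o[2])/d[:,2])[:,None]
def cross(c1,p1,c2,p2):
    o1,d1=ray(c1,p1);o2,d2=ray(c2,p2);out=[]
    for a,b in zip(d1,d2):
        s=np.linalg.lstsq(np.c_[a,-b],o2-o1,rcond=None)[0]
        out.append(np.r_[(o1+a*s[0]+o2+b*s[1])/2,np.linalg.norm(o1+a*s[0]-o2-b*s[1])])
    return np.array(out)
E
python3 - <<'E'
from h import *
import pickle
d={}
for n in ['top','scene']:
    c=read_camera(n);d[n]=c;cv2.imwrite(f'pics/{n}0.png',c['image'])
    o=np.linalg.inv(c['world_to_cam'])[:3,3];print(n,o,c['fx'],c['dist_coeffs'])
pickle.dump(d,open('c0.pkl','wb'))
E
```

```text
top [ 0.35636524 -0.19602944  1.26743495] 396.3278194171473 [-0.0954733  0.         0.         0.         0.       ]
scene [ 0.02197829 -0.82725375  1.11545442] 473.6161261783074 [-0.06522471  0.          0.          0.          0.        ]
```

View pics/top0.png

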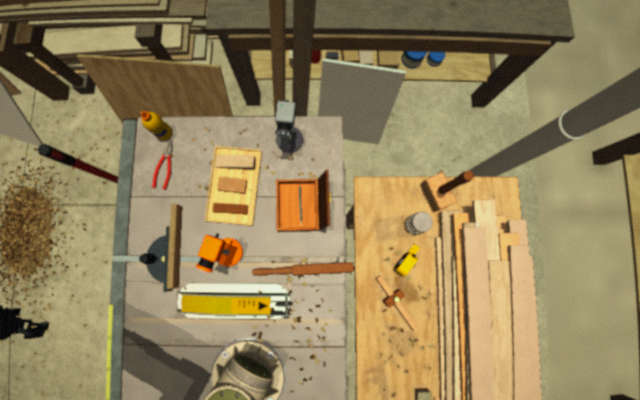

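View pics/scene0.png

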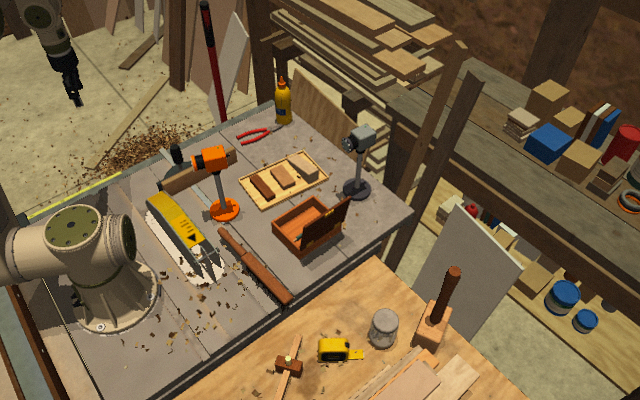

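The top view shows the case around (300,205) with its lid up at column ~325, tray (232,186) with the dark strip nearest the robot (231,209), and grey camera foot (289,140). In the scene view the grey camera is at (357,165), the orange one at (220,185). I'll enlarge both to get corners.

Run:
```python
import cv2,pickle
d=pickle.load(open('c0.pkl','rb'))
t=d['top']['image'][92:242,195:345]; cv2.imwrite('pics/t1.png',cv2.resize(t,(600,600),interpolation=cv2.INTER_CUBIC))
s=d['scene']['image'][115:265,200:400]; cv2.imwrite('pics/s1.png',cv2.resize(s,(800,600),interpolation=cv2.INTER_CUBIC))
```

```text
(no output)
```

View pics/t1.png

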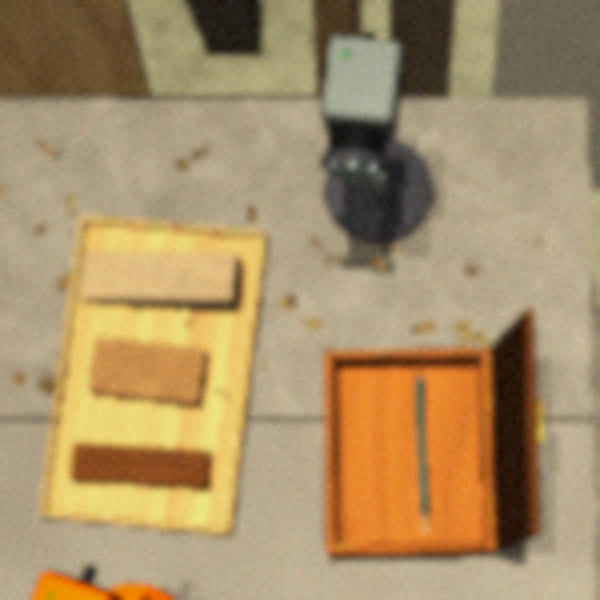

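View pics/s1.png

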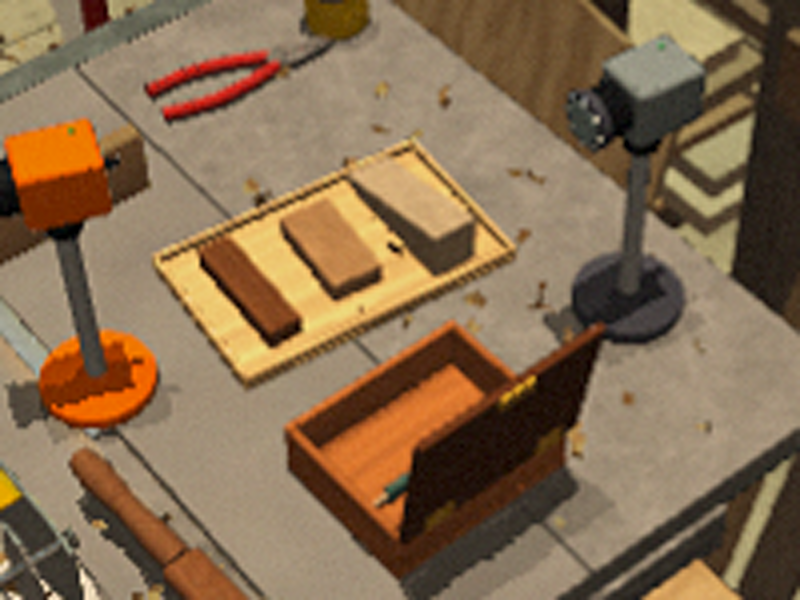

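The crops give: case rim corners (327,352),(494,350),(497,553),(327,555); lid free edge (531,313)-(538,534); strip corners (74,446),(211,450),(209,488),(72,483); camera foot centre (380,190) and head (333,36)-(393,125), all in 4x top-crop pixels. In the scene crop the lid's edge runs (603,327)-(418,440).

Run:
```python
from h import *
import pickle
np.set_printoptions(precision=4,suppress=True)
d=pickle.load(open('c0.pkl','rb'));T,S=d['top'],d['scene']
t=lambda p:(np.array(p,float)+.5)/4-.5+[195,92]
s=lambda p:(np.array(p,float)+.5)/4-.5+[200,115]
def rect(n,P):
    a=(P[1]+P[2]-P[0]-P[3])/2;b=(P[0]+P[1]-P[2]-P[3])/2
    print(n,P.mean(0),'size',np.linalg.norm(a),np.linalg.norm(b),'dirdeg',np.degrees(np.arctan2(a[1],a[0])),np.degrees(np.arctan2(b[1],b[0])))
rect('case',onz(T,t([(327,352),(494,350),(497,553),(327,555)]),.05))
rect('strip',onz(T,t([(74,446),(211,450),(209,488),(72,483)]),.024))
rect('beech',onz(T,t([(93,340),(208,347),(204,406),(91,394)]),.024))
rect('tray',onz(T,t([(82,217),(267,233),(232,533),(42,517)]),.014))
rect('head',onz(T,t([(333,36),(400,40),(393,125),(325,118)]),.245))
print('foot top',onz(T,t([(380,190)]),.012), 'foot scene',onz(S,s([(628,293)]),.012))
print('lid edge',cross(T,t([(531,313),(538,534),(540,422)]),S,s([(603,327),(418,440),(517,390)])))
# head centre-top corner via two views: front-left.. lens front centre in scene
print('lens scene at z=.22',onz(S,s([(586,119)]),.22))
print('brush right end/top',onz(T,[(354,268),(253,272)],.03))
print('orange head',onz(T,[(200,262),(215,270),(218,236),(242,252)],.24))
```

```text
case [ 0.5287 -0.1535  0.05  ] size 0.1307095033587703 0.15903109537058457 dirdeg -89.35162001762426 0.6924366105289067
strip [0.5203 0.0614 0.024 ] size 0.1095297055922852 0.029985533235590646 dirdeg -91.86084385771254 -1.2642443798496568
beech [0.597  0.0578 0.024 ] size 0.09244689518116098 0.046055883301879263 dirdeg -94.88525659765155 -1.1295878355572013
tray [0.5981 0.0546 0.014 ] size 0.15335731721081924 0.24761031541855144 dirdeg -95.00457565770284 -5.224238816065918
head [ 0.7565 -0.1259  0.245 ] size 0.04615792819944494 0.0603165567001268 dirdeg -95.00522125782726 -4.117398993389378
foot top [[ 0.7514 -0.1253  0.012 ]] foot scene [[ 0.7484 -0.1255  0.012 ]]
lid edge [[ 0.6089 -0.2415  0.1747  0.0019]
 [ 0.4517 -0.2448  0.184   0.002 ]
 [ 0.5306 -0.247   0.1746  0.0026]]
lens scene at z=.22 [[ 0.6986 -0.1179  0.22  ]]
brush right end/top [[ 0.3333 -0.3282  0.03  ]
 [ 0.3215 -0.0167  0.03  ]]
orange head [[ 0.3521  0.0906  0.24  ]
 [ 0.332   0.0509  0.24  ]
 [ 0.4193  0.0458  0.24  ]
 [ 0.3783 -0.0178  0.24  ]]
```

Call:
{"api": "send_rows", "payload": {"increments": [{"dx": 1,"dy": 0,"dz": 2,"claw": -1},{"dx": 2,"dy": -1,"dz": 4,"claw": -1},{"dx": 4,"dy": -2,"dz": 6,"claw": -1},{"dx": 6,"dy": -4,"dz": 7,"claw": -1},{"dx": 8,"dy": -6,"dz": 7,"claw": -1}]}}

```text
schema error: expected keys dx, dy, dz, roll, claw
```

Call:
{"api": "send_rows", "payload": {"increments": [{"dx": 1,"dy": 0,"dz": 2,"roll": 0,"claw": -1},{"dx": 2,"dy": -1,"dz": 4,"roll": 0,"claw": -1},{"dx": 4,"dy": -2,"dz": 6,"roll": 0,"claw": -1},{"dx": 6,"dy": -4,"dz": 7,"roll": 0,"claw": -1},{"dx": 8,"dy": -6,"dz": 7,"roll": 0,"claw": -1}], "grip_force": 40}}

```text
clock: 0.72
tcp_pos: [0.3768, 0.411, 0.4048]
orientation: [0.001, 0.173, 0.985, 0.001]
wrist_force: [0.9, 1.2, -0.9]
finger_gap: -0.0001
grip_force: 0.0
```

```bash
python3 -c "
from h import *
print(get_state())"
```

```text
{'clock': 0.725, 'joint_pos': array([6.84818276e-01, 3.02238297e-01, 4.54993640e-01, 1.72088691e+00,
       9.54976329e-05, 1.03341458e+00]), 'qvel': array([-0.90805459, -0.05917205, -0.02218715,  0.07243415, -0.00271183,
       -0.89300421]), 'tau': array([ 5.41039556e+00, -4.92103672e+01,  2.97158074e+01,  6.61473703e-01,
        4.05085296e-02,  9.62939635e-01]), 'tcp_pos': array([0.37675248, 0.41100425, 0.40476222]), 'orientation': array([8.34026648e-04, 1.73416748e-01, 9.84847630e-01, 1.04014933e-03]), 'wrist_force': array([ 0.89953118,  1.17405711, -0.93289296]), 'ft_torque': array([ 0.09019241, -0.03035012, -0.02242371]), 'grip_force': 0.0, 'finger_gap': -0.00010603730952042572}
```

Call:
{"api": "send_rows", "payload": {"increments": [{"dx": 2,"dy": -1.5,"dz": 0,"roll": 0.5,"claw": -1},{"dx": 3,"dy": -4,"dz": 0,"roll": 1,"claw": -1},{"dx": 4,"dy": -6,"dz": 0,"roll": 1.5,"claw": -1},{"dx": 5,"dy": -8.4,"dz": 0,"roll": 2,"claw": -1},{"dx": 5.3,"dy": -10.8,"dz": 0,"roll": 2.5,"claw": -1}]}}

```text
clock: 1.35
tcp_pos: [0.5088, 0.1399, 0.4021]
orientation: [-0.001, -0.001, 1.0, -0.0]
wrist_force: [0.5, -1.1, 0.1]
finger_gap: -0.0002
grip_force: 0.0
```

Call:
{"api": "send_rows", "payload": {"increments": [{"dx": 0,"dy": -2.4,"dz": 0,"roll": 0,"claw": -1},{"dx": 0,"dy": -4.8,"dz": 0,"roll": 0,"claw": -1},{"dx": 0,"dy": -7.2,"dz": 0,"roll": 0,"claw": -1},{"dx": 0,"dy": -9.6,"dz": 0,"roll": 0,"claw": -1},{"dx": 0,"dy": -12,"dz": 0,"roll": 0,"claw": -1}]}}

```text
clock: 1.98
tcp_pos: [0.5074, -0.1599, 0.403]
orientation: [-0.0, 0.0, 1.0, 0.0]
wrist_force: [1.2, -0.1, -0.5]
finger_gap: 0.0003
grip_force: 0.0
```

Call:
{"api": "send_rows", "payload": {"increments": [{"dx": 0,"dy": -1.8,"dz": 0,"roll": 0,"claw": -1},{"dx": 0,"dy": -3.6,"dz": 0,"roll": 0,"claw": -1},{"dx": 0,"dy": -5.2,"dz": 0,"roll": 0,"claw": -1},{"dx": 0,"dy": -5.2,"dz": 0,"roll": 0,"claw": -1},{"dx": 0,"dy": -5.2,"dz": 0,"roll": 0,"claw": -1}]}}

```text
clock: 2.6
tcp_pos: [0.5076, -0.2878, 0.4028]
orientation: [-0.0, 0.001, 1.0, 0.001]
wrist_force: [-0.5, 0.8, -0.1]
finger_gap: -0.0001
grip_force: 0.0
```

Call:
{"api": "send_rows", "payload": {"increments": [{"dx": 0.9,"dy": -0.9,"dz": -1,"roll": 0,"claw": -1},{"dx": 0.9,"dy": -0.9,"dz": -3,"roll": 0,"claw": -1},{"dx": 0.9,"dy": -0.9,"dz": -5,"roll": 0,"claw": -1},{"dx": 0.9,"dy": -0.9,"dz": -7.5,"roll": 0,"claw": -1},{"dx": 0.9,"dy": -0.9,"dz": -9.9,"roll": 0,"claw": -1}]}}

```text
clock: 3.22
tcp_pos: [0.5306, -0.3087, 0.1547]
orientation: [0.001, -0.001, 1.0, -0.0]
wrist_force: [1.0, -0.5, -0.5]
finger_gap: 0.0002
grip_force: 0.0
```

Call:
{"api": "send_rows", "payload": {"increments": [{"dx": 0,"dy": 0.2,"dz": 0,"roll": 0,"claw": -1},{"dx": 0,"dy": 0.6,"dz": 0,"roll": 0,"claw": -1},{"dx": 0,"dy": 1,"dz": 0,"roll": 0,"claw": -1},{"dx": 0,"dy": 1.4,"dz": 0,"roll": 0,"claw": -1},{"dx": 0,"dy": 1.8,"dz": 0,"roll": 0,"claw": -1}]}}

```text
clock: 3.85
tcp_pos: [0.5309, -0.2651, 0.1571]
orientation: [0.001, 0.0, 1.0, -0.001]
wrist_force: [0.1, -0.0, 0.3]
finger_gap: -0.0004
grip_force: 0.0
```

Call:
{"api": "send_rows", "payload": {"increments": [{"dx": 0,"dy": 0.4,"dz": 0,"roll": 0,"claw": -1},{"dx": 0,"dy": 0.8,"dz": 0,"roll": 0,"claw": -1},{"dx": 0,"dy": 1.2,"dz": 0,"roll": 0,"claw": -1},{"dx": 0,"dy": 1.6,"dz": 0,"roll": 0,"claw": -1},{"dx": 0,"dy": 2.0,"dz": -0.05,"roll": 0,"claw": -1}]}}

```text
clock: 4.47
tcp_pos: [0.5302, -0.2149, 0.1545]
orientation: [-0.0, 0.0, 1.0, 0.0]
wrist_force: [-0.6, -2.2, 1.7]
finger_gap: -0.0002
grip_force: 0.7
```

Call:
{"api": "send_rows", "payload": {"increments": [{"dx": 0,"dy": 0.4,"dz": -0.1,"roll": 0,"claw": -1},{"dx": 0,"dy": 0.8,"dz": -0.25,"roll": 0,"claw": -1},{"dx": 0,"dy": 1.15,"dz": -0.4,"roll": 0,"claw": -1},{"dx": 0,"dy": 1.45,"dz": -0.6,"roll": 0,"claw": -1},{"dx": 0,"dy": 1.75,"dz": -0.8,"roll": 0,"claw": -1}]}}

```text
clock: 5.1
tcp_pos: [0.5303, -0.1712, 0.1341]
orientation: [-0.0, 0.0, 1.0, 0.0]
wrist_force: [-0.8, 0.0, 0.9]
finger_gap: 0.0002
grip_force: 0.6
```

Call:
{"api": "send_rows", "payload": {"increments": [{"dx": 0,"dy": 0.25,"dz": -0.2,"roll": 0,"claw": -1},{"dx": 0,"dy": 0.5,"dz": -0.45,"roll": 0,"claw": -1},{"dx": 0,"dy": 0.7,"dz": -0.7,"roll": 0,"claw": -1},{"dx": 0,"dy": 0.9,"dz": -1.0,"roll": 0,"claw": -1},{"dx": 0,"dy": 1.1,"dz": -1.3,"roll": 0,"claw": -1}]}}

```text
clock: 5.72
tcp_pos: [0.5303, -0.1439, 0.1015]
orientation: [-0.0, 0.0, 1.0, 0.0]
wrist_force: [-0.4, -0.6, 0.9]
finger_gap: 0.0001
grip_force: 0.5
```

Call:
{"api": "send_rows", "payload": {"increments": [{"dx": 0,"dy": 0.2,"dz": -0.35,"roll": 0,"claw": -1},{"dx": 0,"dy": 0.35,"dz": -0.7,"roll": 0,"claw": -1},{"dx": 0,"dy": 0.45,"dz": -1.05,"roll": 0,"claw": -1},{"dx": 0,"dy": 0.55,"dz": -1.4,"roll": 0,"claw": -1},{"dx": 0,"dy": 0.6,"dz": -1.7,"roll": 0,"claw": -1}]}}

```text
clock: 6.35
tcp_pos: [0.5303, -0.1293, 0.0589]
orientation: [-0.0, 0.0, 1.0, -0.0]
wrist_force: [-0.9, -1.1, 0.8]
finger_gap: -0.0002
grip_force: 0.3
```

Call:
{"api": "send_rows", "payload": {"increments": [{"dx": 0,"dy": 0,"dz": -0.05,"roll": 0,"claw": -1},{"dx": 0,"dy": 0,"dz": -0.1,"roll": 0,"claw": -1},{"dx": 0,"dy": 0,"dz": -0.1,"roll": 0,"claw": -1},{"dx": 0,"dy": 0,"dz": -0.1,"roll": 0,"claw": -1},{"dx": 0,"dy": 0,"dz": -0.1,"roll": 0,"claw": -1}]}}

```text
clock: 6.98
tcp_pos: [0.5303, -0.1293, 0.0584]
orientation: [0.0, 0.0, 1.0, -0.0]
wrist_force: [-5.1, 1.8, 12.7]
finger_gap: 0.0001
grip_force: 6.2
```

Call:
{"api": "send_rows", "payload": {"increments": [{"dx": 0,"dy": 0,"dz": 2,"roll": 0,"claw": -1},{"dx": 0,"dy": 0,"dz": 4,"roll": 0,"claw": -0.5},{"dx": 0,"dy": 1,"dz": 6.5,"roll": -1,"claw": 0},{"dx": 0,"dy": 3,"dz": 9,"roll": -2,"claw": 0},{"dx": 0,"dy": 5,"dz": 10,"roll": -3.2,"claw": 0}]}}

```text
clock: 7.6
tcp_pos: [0.5311, -0.0157, 0.3017]
orientation: [0.002, 0.226, 0.974, 0.0]
wrist_force: [1.8, 0.5, -1.1]
finger_gap: 0.0425
grip_force: 0.0
```

Call:
{"api": "send_rows", "payload": {"increments": [{"dx": -0.2,"dy": 1,"dz": 0,"roll": -1.3,"claw": 0},{"dx": -0.4,"dy": 2,"dz": 0,"roll": -2.6,"claw": 0},{"dx": -0.4,"dy": 2.6,"dz": 0,"roll": -3.9,"claw": 0},{"dx": -0.4,"dy": 2.6,"dz": 0,"roll": -5.2,"claw": 0},{"dx": -0.4,"dy": 2.6,"dz": 0,"roll": -6.5,"claw": 0}]}}

```text
clock: 8.22
tcp_pos: [0.5203, 0.0494, 0.299]
orientation: [-0.0, 0.629, 0.777, 0.0]
wrist_force: [0.6, -0.6, -1.0]
finger_gap: 0.0427
grip_force: 0.0
```

Run:
```python
from h import *
import pickle
d={}
for n in ['top','scene','wrist']:
    d[n]=read_camera(n)
pickle.dump(d,open('c1.pkl','wb'))
s=get_state();print(s['joint_pos'],s['tcp_pos'])
i=d['scene']['image'][60:300,40:420];cv2.imwrite('pics/s2.png',cv2.resize(i,None,fx=2,fy=2,interpolation=cv2.INTER_CUBIC));cv2.imwrite('pics/w2.png',d['wrist']['image'])
```

```text
[-5.95959119e-02  2.00548177e-01  6.17212109e-02  1.43212515e+00
  3.71711413e-05  1.29246370e+00] [0.52032278 0.04910758 0.29900585]
```

View pics/s2.png

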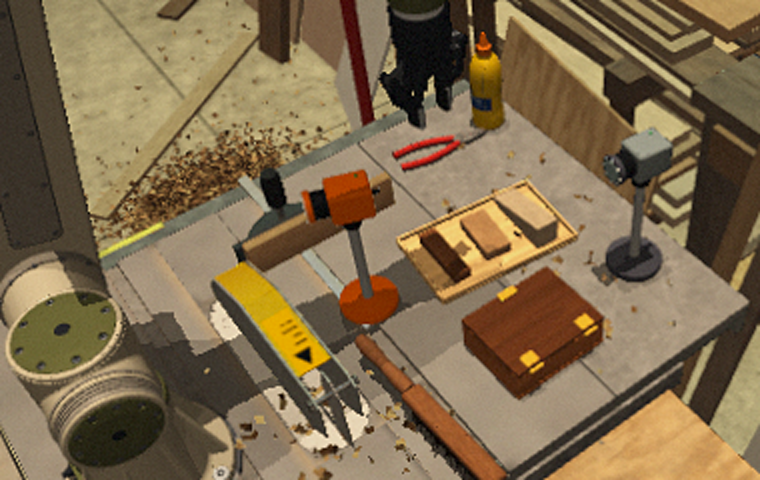

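View pics/w2.png

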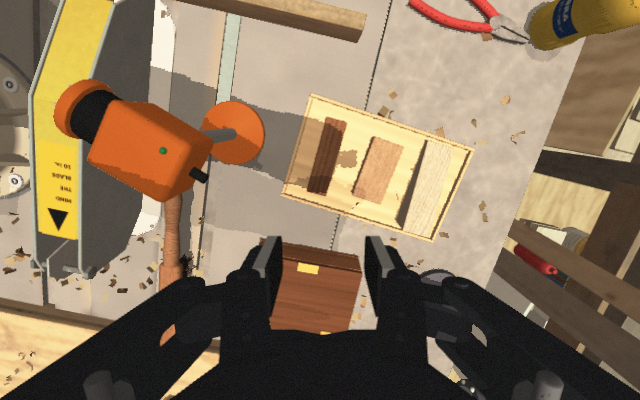

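Scene: lid lies closed flat (crop (535,325)); strip still in tray. Wrist: strip top corners about (324,118),(342,121),(326,195),(307,192).

Run:
```python
from h import *
import pickle
np.set_printoptions(precision=4,suppress=True)
d=pickle.load(open('c1.pkl','rb'));W=d['wrist']
P=onz(W,[(324,118),(342,121),(326,195),(307,192)],.024);a=(P[0]+P[1]-P[2]-P[3])/2
print(P.mean(0),np.degrees(np.arctan2(a[1],a[0])),np.linalg.norm(a))
m=(W['image'].max(2)<110)[100:210,295:350]
# dark reddish mask of the strip
I=W['image'].astype(int);m=((I[...,2]<140)&(I[...,2]-I[...,0]>15)).astype(np.uint8);m[:, :298]=0;m[:,352:]=0;m[:108]=0;m[205:]=0
n,l,st,ce=cv2.connectedComponentsWithStats(m);k=1+st[1:,4].argmax()
c=np.argwhere(l==k)[:,::-1].astype(np.float32);r=cv2.boxPoints(cv2.minAreaRect(c));print(st[k],r)
P=onz(W,r,.024);print(P,P.mean(0))
# camera head from scene crop s2 (2x, offset 40,60): post at foot
```

```text
[0.5194 0.0631 0.024 ] 89.84440820492651 0.10694815380880869
[ 307  123   35   72 1419] [[304.7744 190.0592]
 [324.6992 121.7456]
 [345.6272 127.8496]
 [325.7024 196.1632]]
[[0.5015 0.011  0.024 ]
 [0.5091 0.1113 0.024 ]
 [0.539  0.1095 0.024 ]
 [0.5332 0.0086 0.024 ]] [0.5207 0.0601 0.024 ]
```

Call:
{"api": "send_rows", "payload": {"increments": [{"dx": 0,"dy": 0.3,"dz": -1.5,"roll": -0.9,"claw": 0},{"dx": 0,"dy": 0.5,"dz": -4,"roll": -1.8,"claw": 0},{"dx": 0,"dy": 0.5,"dz": -6.5,"roll": -1.8,"claw": 0},{"dx": 0,"dy": 0.5,"dz": -8.5,"roll": -1.8,"claw": 0},{"dx": 0,"dy": 0.5,"dz": -9.6,"roll": -1.8,"claw": 0}]}}

```text
clock: 9.0
tcp_pos: [0.5183, 0.0615, 0.0562]
orientation: [-0.001, 0.718, 0.696, -0.001]
wrist_force: [-0.0, -0.7, 1.0]
finger_gap: 0.0428
grip_force: 0.0
```

Run:
```python
from h import *
c=read_camera('wrist');cv2.imwrite('pics/w3.png',c['image']);s=get_state();print(s['tcp_pos'],s['orientation'],s['wrist_force'],s['joint_pos'])
```

```text
[0.51674364 0.06151714 0.05373558] [-0.00275333  0.71850928  0.69550689 -0.00264401] [-0.52204738  0.02767708 -2.09510969] [-3.58550886e-02  3.39534744e-01 -3.78893848e-01  8.60002306e-01
  5.05237323e-06  1.56747318e+00]
```

View pics/w3.png

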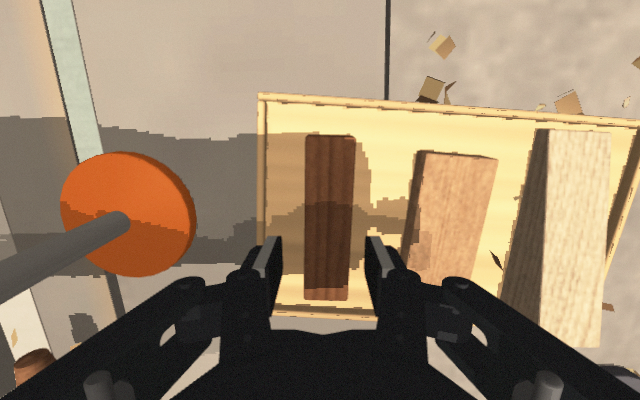

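Wrist view: strip (305–352 px) sits between the open fingers (inner faces 280 and 367), slightly right of centre; no obstruction.

Call:
{"api": "send_rows", "payload": {"increments": [{"dx": 0.05,"dy": 0,"dz": -0.4,"roll": 0,"claw": 0},{"dx": 0.1,"dy": 0,"dz": -0.9,"roll": 0,"claw": 0},{"dx": 0.1,"dy": 0,"dz": -1.4,"roll": 0,"claw": 0},{"dx": 0.1,"dy": 0,"dz": -1.7,"roll": 0,"claw": 0},{"dx": 0.1,"dy": 0,"dz": -1.7,"roll": 0,"claw": 0}]}}

```text
clock: 9.68
tcp_pos: [0.5223, 0.0616, 0.0162]
orientation: [-0.0, 0.72, 0.694, -0.0]
wrist_force: [-0.6, 0.3, 0.3]
finger_gap: 0.0427
grip_force: 0.0
```

Call:
{"api": "send_rows", "payload": {"increments": [{"dx": -0.05,"dy": 0,"dz": -0.15,"roll": 0,"claw": 0},{"dx": -0.05,"dy": 0,"dz": -0.28,"roll": 0,"claw": 0},{"dx": -0.05,"dy": 0,"dz": -0.28,"roll": 0,"claw": -0.3},{"dx": -0.05,"dy": 0,"dz": -0.28,"roll": 0,"claw": -0.6},{"dx": -0.05,"dy": 0,"dz": -0.28,"roll": 0,"claw": -1}], "grip_force": 50}}

```text
clock: 10.3
tcp_pos: [0.5217, 0.0616, 0.0099]
orientation: [0.0, 0.72, 0.694, 0.0]
wrist_force: [-0.0, 0.2, 0.1]
finger_gap: 0.029
grip_force: 49.4
```

Call:
{"api": "send_rows", "payload": {"increments": [{"dx": 0,"dy": 0,"dz": 0,"roll": 0,"claw": -1},{"dx": 0,"dy": 0,"dz": 0,"roll": 0,"claw": -1},{"dx": 0,"dy": 0,"dz": 0,"roll": 0,"claw": -1},{"dx": 0,"dy": 0,"dz": 0,"roll": 0,"claw": -1},{"dx": 0,"dy": 0,"dz": 0.2,"roll": 0,"claw": -1}]}}

```text
clock: 10.92
tcp_pos: [0.521, 0.0616, 0.0145]
orientation: [-0.0, 0.72, 0.694, -0.0]
wrist_force: [-0.1, -0.0, -0.5]
finger_gap: 0.0291
grip_force: 49.4
```

Call:
{"api": "send_rows", "payload": {"increments": [{"dx": 0,"dy": 0,"dz": 1,"roll": 0,"claw": -1},{"dx": 0,"dy": 0,"dz": 3,"roll": 0,"claw": -1},{"dx": 0,"dy": 0,"dz": 5,"roll": 0,"claw": -1},{"dx": 0,"dy": 0,"dz": 7,"roll": 0,"claw": -1},{"dx": 0,"dy": 0,"dz": 9,"roll": 0,"claw": -1}]}}

```text
clock: 11.55
tcp_pos: [0.5212, 0.0616, 0.2417]
orientation: [0.0, 0.72, 0.694, 0.0]
wrist_force: [0.6, 0.6, -0.8]
finger_gap: 0.0286
grip_force: 49.3
```

Call:
{"api": "send_rows", "payload": {"increments": [{"dx": 0,"dy": -1,"dz": 0.5,"roll": 1.2,"claw": -1},{"dx": 0,"dy": -2.5,"dz": 0.5,"roll": 2.4,"claw": -1},{"dx": 0,"dy": -4,"dz": 0.5,"roll": 3.6,"claw": -1},{"dx": 0,"dy": -5.5,"dz": 0.5,"roll": 4.8,"claw": -1},{"dx": 0.2,"dy": -6.6,"dz": 0.5,"roll": 6,"claw": -1}]}}

```text
clock: 12.18
tcp_pos: [0.5261, -0.1048, 0.2525]
orientation: [-0.0, 0.373, 0.928, -0.0]
wrist_force: [0.7, -0.3, -0.8]
finger_gap: 0.0287
grip_force: 49.4
```

Call:
{"api": "send_rows", "payload": {"increments": [{"dx": 0,"dy": 0,"dz": 0,"roll": 1.2,"claw": -1},{"dx": 0,"dy": 0,"dz": -0.4,"roll": 2.4,"claw": -1},{"dx": 0,"dy": 0,"dz": -0.9,"roll": 3.6,"claw": -1},{"dx": 0,"dy": 0,"dz": -1.3,"roll": 4.8,"claw": -1},{"dx": 0,"dy": 0,"dz": -1.3,"roll": 4.8,"claw": -1}]}}

```text
clock: 12.8
tcp_pos: [0.5258, -0.1032, 0.2191]
orientation: [-0.001, 0.05, 0.999, 0.0]
wrist_force: [-0.6, -0.2, 0.2]
finger_gap: 0.0286
grip_force: 49.4
```

Run:
```python
from h import *
import pickle
d={n:read_camera(n) for n in ['top','scene']};pickle.dump(d,open('c2.pkl','wb'))
s=get_state();print(s['tcp_pos'],s['orientation'],s['grip_force'])
t=d['top']['image'][92:242,245:345]; t=cv2.resize(t,(400,600),interpolation=cv2.INTER_CUBIC)
i=d['scene']['image'][115:265,290:390]; i=cv2.resize(i,(400,600),interpolation=cv2.INTER_CUBIC)
cv2.imwrite('pics/v4.png',np.hstack([t,i]))
```

```text
[ 0.52651062 -0.10340809  0.22013183] [4.09118976e-05 5.06844292e-02 9.98714717e-01 3.14994105e-05] 49.372034668922424
```

View pics/v4.png

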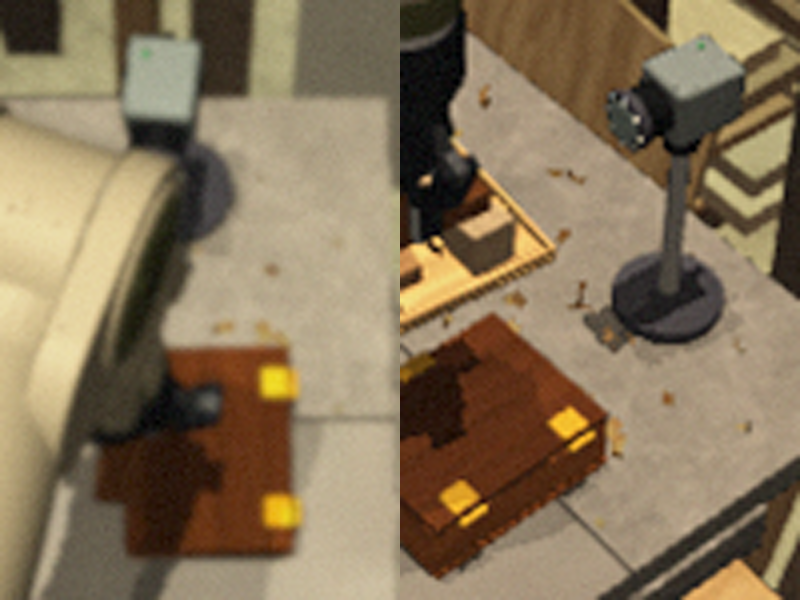

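Strip is held in the gripper above the closed lid; camera lens front at scene (347,144) and top (≈284,132). A last check of the lens axis direction.

Run:
```python
from h import *
import pickle
np.set_printoptions(precision=4,suppress=True)
d=pickle.load(open('c0.pkl','rb'));T,S=d['top'],d['scene']
t=lambda p:(np.array(p,float)+.5)/4-.5+[195,92]
s=lambda p:(np.array(p,float)+.5)/4-.5+[200,115]
print('lens front x top',onz(T,t([(357,163),(357,170),(327,160),(387,170)]),.22))
print('LED',cross(T,t([(345,52)]),S,s([(661,45)])))
print('head front edge',onz(T,t([(325,118),(393,125)]),.22), 'back',onz(T,t([(333,36),(400,40)]),.245))
print('top corners scene',onz(S,s([(605,75),(648,95),(705,66),(665,36)]),.245))
```

```text
lens front x top [[ 0.7054 -0.121   0.22  ]
 [ 0.7003 -0.121   0.22  ]
 [ 0.7076 -0.1002  0.22  ]
 [ 0.7003 -0.1417  0.22  ]]
LED [[ 0.7751 -0.1124  0.2435  0.004 ]]
head front edge [[ 0.738  -0.0983  0.22  ]
 [ 0.7329 -0.1455  0.22  ]] back [[ 0.7881 -0.1051  0.245 ]
 [ 0.7851 -0.151   0.245 ]]
top corners scene [[ 0.7197 -0.1122  0.245 ]
 [ 0.7289 -0.1461  0.245 ]
 [ 0.7804 -0.1488  0.245 ]
 [ 0.7806 -0.1077  0.245 ]]
```

Call:
{"api": "send_rows", "payload": {"increments": [{"dx": 0,"dy": 0,"dz": -0.2,"roll": 0,"claw": -1},{"dx": 0,"dy": 0,"dz": -0.2,"roll": 0,"claw": -1},{"dx": 0,"dy": 0,"dz": -0.2,"roll": 0,"claw": -1},{"dx": 0,"dy": 0,"dz": -0.2,"roll": 0,"claw": -1},{"dx": 0,"dy": 0,"dz": -0.2,"roll": 0,"claw": -1}]}}

```text
clock: 13.52
tcp_pos: [0.5266, -0.1034, 0.2149]
orientation: [0.0, 0.049, 0.999, 0.0]
wrist_force: [-0.3, 0.0, -0.7]
finger_gap: 0.0288
grip_force: 49.4
```

Run:
```python
from h import *
c=read_camera('wrist');cv2.imwrite('pics/w5.png',c['image']);s=get_state();print(s['tcp_pos'],s['orientation'],s['grip_force'],abs(s['qvel']).max())
```

```text
[ 0.52659395 -0.10344425  0.21485971] [7.07220266e-05 4.92362271e-02 9.98787159e-01 2.45988641e-05] 49.36920762062073 0.0022741016471681244
```

View pics/w5.png

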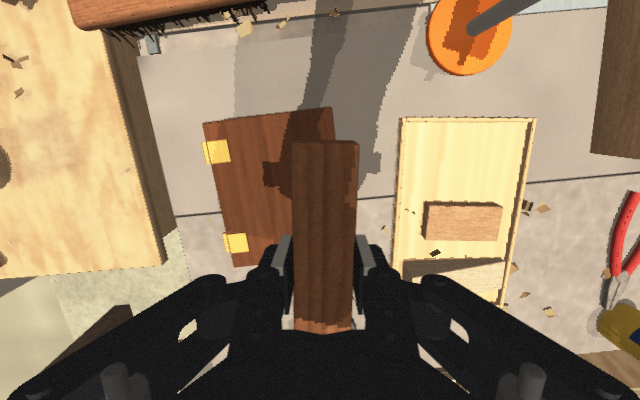

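The strip sits straight in the fingers (columns 293–358, rows 142–330), lid closed and other pieces in place. One quick check of its centre, then hand in.

Run:
```python
from h import *
c=read_camera('wrist');P=onz(c,[(293,142),(358,142),(352,318),(295,318)],.2295);print(P.round(4),P.mean(0))
m=P.mean(0)
if abs(m[0]-.526)<.015 and abs(m[1]+.103)<.012: print(hand_in())
```

```text
[[ 0.4685 -0.1102  0.2295]
 [ 0.4713 -0.0826  0.2295]
 [ 0.5583 -0.0915  0.2295]
 [ 0.5555 -0.1201  0.2295]] [ 0.51339222 -0.10109478  0.2295    ]
the job is handed in; nothing more can be done
None
```

The lid is closed, and I handed the job in with the strip held still at the view point; the hand-in gave no verdict, and the last check put the strip's middle about 13 mm off along the lens axis and 2 mm sideways (limits 30 and 22 mm).

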